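# Bring up the tailstock of a bench coil winder and clamp it

### The arm

A 7-joint arm with a two-finger parallel gripper is mounted at the origin on the work surface. World frame = base frame: x ahead of the robot, y to its left, z up, the work surface at z = 0. Lengths are in m, angles in rad, forces in N, time in s.
With the tool pointing down it reaches from about 0.425 to 0.875 m from the base axis. Payload 4.7 kg.
Tool frame: the origin (TCP) lies midway between the tips of the shut fingers; the grasp point (between the pads) lies 19 mm behind it; z points along the fingers, y is the line along which they close (so a half turn about z gives the same grasp; the last joint's range is limited). The gripper opens to 87 mm and grips with 3 to 60 N. Pads are 19 mm wide; open, the fingers measure 117 mm over their backs; the gripper's body (75 mm by 190 mm) begins 51 mm behind the grasp point.
Start: joints at [0.014, 0.321, -0.07, 1.45, 0.023, 1.371, -0.057], TCP at [0.65, -0, 0.223] pointing down, gripper open.
Joint ranges: [-2.86, 2.86], [-0.3, 2.09], [-1.38, 1.24], [0.06, 2.45], [-1.56, 4.7], [0.09, 2.05], [-2.69, 2.69]. Speed limits (rad/s): [2.57, 2.57, 3.14, 3.14, 3.14, 3.14, 3.14].

### API

Orientations are given as a rotation vector (axis times angle).
In Python, from workcell import robot, camera gives the robot as it stands. The module is installed in compiled form; this text tells all that it offers.
- The arm moves only by the shell command python3 -m jog 'ROWS' [FORCE]. ROWS is JSON, one flat list of numbers, 7 for each row, row after row: the turn, a rotation vector about the tool's x, y, z in rad, then the shift along the tool's x, y, z in m, then the opening, from -1 (shut) to 1 (fully open). A call has 1 to 5 rows; each row shifts and turns the commanded pose from where the row before left it, along the tool's axes as they then stand; what a row does not reach is not made up. A row lasts 1/10 s, in which the tool goes at most 50 mm and 8.59 degrees, less where a joint would pass 70% of its speed; a pose out of reach is approached as far as the arm can. A call is refused whole if a number of a shift passes 0.05 or a number of a turn 0.15, either way. A call with a gripper value outside its range is refused whole. The fingers move at their own pace and stop on an object; FORCE is the grip in N (left out, the last holds). Time passes only in rows, so rows that do not move let the fingers close. It gives the time, the measured TCP pose, the force, the opening and the grip force at its end, in the units of the state.
- robot.get_state(): the state, without advancing time (a new reading comes with each control period).
- camera(name): name is "scene" or "side" or "wrist"; returns a dict with "pixels" (420x560x3 uint8, red, green, blue), "fx", "fy", "cx", "cy" (pixels), "k1" (the pictures are not rectified: a ray, as slopes to the right and down, at radius r is drawn at 1 + k1 r^2 times it, then the intrinsics apply), "extrinsics" (4x4, takes a point from world to camera coordinates); the wrist camera has in their place "mount" (4x4, takes a point from camera to tool coordinates, whose origin is the TCP and whose axes are the flange's). Camera axes: x right, y up, looking along -z (the intrinsics and any distortion apply to the point x, -y, -z); pixel columns grow to the right and rows downward; lengths in m; the calibration is good to about 2 mm. A picture is of the moment at which its call begins: read the wrist's pose just before it. There is no depth.
- robot.close_job(): hands the job in; it is judged then, once.
The state is a dict: "time": time; "q": joint angles; "qd": joint speeds; "effort": joint torques, N m; "tool_pos": TCP position; "eef_rot": TCP orientation; "force": force on the tool from outside, world axes, zero at the start; "moment": the same for the moment, N m; "grip_width": finger opening in m; "grip_force": force on a finger pad.
Only numpy, scipy, OpenCV 4.12 (cv2) and the standard library are available. Lean on these libraries where they do the work, as an engineer would, in place of code of your own. Each camera call takes 0.05 s, during which the arm holds its last target. There are 200 camera calls.

### The job

A coil former is sitting loose on the square arbor of the bench coil winder. Slide the tailstock gently along its rods until its sprung pad has pushed the former fully home against the headstock faceplate and the pad's spring is about half compressed, without ever bottoming the spring or crushing the former; then press the tailstock's clamp lever fully down to lock it. The pad must still hold the former home at that half compression when you have let go, and the other things on the bench must be left where they are.

Things in the scene. Friction and masses are not known exactly. Their poses are not given: they have to be found in the camera images.
- winder: Bench coil winder, fixed: black base 150 x 470 x 14 mm, two 16 mm steel rods (centres 42 mm up, 84 mm apart), pale green headstock at one end (its top 140 mm up), low rod block at the other (top 58 mm up). Origin on the bench under the spindle axis, which is 95 mm up. y runs level along the spindle and rods towards the headstock, z up; the -x side faces the robot.
- faceplate (a point): Centre of the headstock faceplate's face, on the spindle axis, 120 mm along y from the winder's origin; axes as the winder's. The faceplate is a steel disc 76 mm wide. A square steel arbor, 20 x 20 mm, sticks out of it 70 mm towards the tailstock (-y), mostly hidden inside the former.
- tailstock: Tailstock: black carriage sliding along the winder's y on the rods, 165 mm travel. Origin on the spindle axis, mid-length; axes as the winder's. Saddle 124 (x) x 70 (y) mm, 23 to 69 mm above the bench; on it a column 46 (x) x 70 (y) mm, top 129 mm up. Sliding it takes about 10.5 N, the same everywhere; it stays where it is left, also against the pad's spring.
- rear_face (a point): Centre of the column's flat rear face (the one away from the headstock), on the spindle axis, 35 mm behind the tailstock's origin: the face is 46 mm wide, 69 to 129 mm above the bench. Behind it only the rods lie, and the rod block at their end, 246 mm or more behind the winder's origin. Rod seals stick out 3 mm from the saddle below it.
- quill_mouth (a point): Where the steel quill (28 mm thick) leaves the column's front face, 35 mm ahead of the tailstock's origin. It ends in a sprung rubber pad 34 mm wide. The quill is set differently for each job: the free pad's face is 42 to 67 mm ahead of this point, not reported. Pad spring: 3 N to start moving it, 6 N at half (6 mm in), 9 N at full stroke (12 mm), then solid. The quill does not slip.
- former: Coil former on the arbor: white moulded plastic, 80 mm long, 60 x 60 mm square flange at each end, 21.5 mm square bore hanging on the 20 mm arbor; 80 to 155 g, slides along it with 1 N or less. Origin at its centre; y is its length, along the winder's y. Home: its end flat on the faceplate, its centre 80 mm along y from the winder's origin. It starts 5 to 18 mm short of home.
- clamp (a joint): Clamp lever, a 75 mm steel arm 10 mm thick with a 25 mm ball knob, on the saddle's robot side; hinged about a line along y, 78 mm to the -x side of the tailstock's origin, 50 mm above the bench. Value in rad: 0 = raised, 43 degrees above level, leaning to -x; 0.75 = down, level, on its stop. Stays where left (0.15 N m friction); press the knob down along its arc, 2 to 4 N.
- clamp_knob (a point): Centre of the clamp lever's ball knob, 75 mm from the lever's hinge line.
- spare_former: Bystander: another coil former, standing on end on the bench, 60 x 60 x 80 mm. Origin at the centre of its underside.
- spool: Bystander: spool of copper wire standing on the bench, 72 mm wide, 58 mm high. Origin at the centre of its underside.
- screwdriver: Bystander: screwdriver 190 mm long lying on the bench. Origin at its underside, its x axis along its length.
- caliper: Bystander: caliper lying on the bench, 200 mm long, 12 mm high. Origin at its underside, its y axis along its length.
- cup: Bystander: open aluminium cup, 64 mm wide, 45 mm high. Origin at the centre of its underside.
- wrench: Bystander: wrench 150 mm long lying on the bench. Origin at its underside, its x axis along its length.
- oil_bottle: Bystander: clear bottle with a black cap, 54 mm wide, 130 mm high. Origin at the centre of its underside.
There are look-alikes about, which are no part of the job. What is shaped like the former but pink or turquoise is not meant.

How it is judged:
On the way, in this order (a step that is already met when the one before it is completed fails the run):
1. the former is home against the faceplate and the pad presses it at about half compression (4.3 to 7.7 N), the clamp lever still up (y of former in the frame of winder above 0.0782 m and contact force between tailstock and former between 4.3 and 7.7 N and value of joint clamp below 0.3 rad), for 0.2 s.
2. the clamp lever is fully down (value of joint clamp above 0.69 rad), for 0.1 s.
At the end, for the whole second after the job is handed in: The former is home (within 1.8 mm of the faceplate), the tailstock's pad presses it with 4.3 to 7.7 N (spring 2.6 to 9.4 mm in), the clamp lever is down (over 0.69 rad, its stop being at 0.75), tailstock and former at rest (y of former in the frame of winder above 0.0782 m and contact force between tailstock and former between 4.3 and 7.7 N and value of joint clamp above 0.69 rad and linear speed of each of tailstock, former below 0.005 m/s); the robot touches nothing.
It fails at once if the former is squeezed with more than 14 N (spring bottomed) (contact force between tailstock and former above 14 N).
It fails at once if a bystander is pushed more than 25 mm (distance of any of spare_former, spool, screwdriver, caliper, cup, wrench, oil_bottle from where it was at the start of the episode above 0.025 m).
It also fails if it takes over 54 s, if anything falls off the work surface, if the arm or the gripper's body presses on something with over 40 N, if the wrist force passes 120 N, or if a joint passes its speed limit or range.

## Working session

There is one attempt and no reset: what is moved stays moved. The work goes in short steps, Python scripts to look and compute and a shell command to move; the robot and the scene stay as the last step left them, time stands still between calls to the robot, and variables do not carry over. Pictures are saved under pics/ and viewed, at most 10 in all, crops included, and the job is handed in when it is done.

```bash
mkdir -p pics
python3 - <<'E'
from workcell import robot,camera
import cv2,numpy as np
s=robot.get_state();print({k:np.round(v,3) for k,v in s.items()})
for n in("scene","side","wrist"):
    c=camera(n);cv2.imwrite(f"pics/{n}0.png",c["pixels"][:,:,::-1])
    print(n,c["fx"],c["cx"],c["cy"],c["k1"],np.round(c.get("extrinsics",c.get("mount")),3).tolist())
a=[cv2.imread(f"pics/{n}0.png") for n in("scene","side")]
E
```

```text
{'time': np.float64(0.0), 'q': array([ 0.014,  0.322, -0.07 ,  1.452,  0.023,  1.371, -0.057]), 'qd': array([ 0.001,  0.001, -0.001,  0.   , -0.   , -0.002, -0.   ]), 'effort': array([-0.0000e+00, -4.9128e+01, -4.0400e-01, -3.1253e+01, -6.4000e-02,
        4.4000e-02,  0.0000e+00]), 'tool_pos': array([ 0.649, -0.   ,  0.221]), 'eef_rot': array([-2.221e+00, -2.221e+00,  2.000e-03]), 'force': array([ 0.352, -0.229,  0.984]), 'moment': array([-0.022,  0.006, -0.033]), 'grip_force': np.float64(0.0), 'grip_width': np.float64(0.087)}
scene 484.34887481791225 270.2484063229283 209.37503676303956 0.023515672352176196 [[0.78, 0.625, 0.014, -0.464], [-0.409, 0.493, 0.768, 0.157], [0.473, -0.605, 0.641, -1.633], [0.0, 0.0, 0.0, 1.0]]
side 528.0016489576897 283.39637726671754 212.27401117377005 -0.08227841184408947 [[0.779, -0.626, 0.025, -0.443], [0.325, 0.438, 0.839, -0.286], [-0.536, -0.645, 0.544, -1.373], [0.0, 0.0, 0.0, 1.0]]
wrist 375.0582523287446 273.01182062138486 206.13145307934963 -0.07128192707541885 [[0.001, 0.956, 0.293, 0.08], [1.0, -0.001, 0.001, 0.0], [0.001, 0.293, -0.956, -0.162], [0.0, 0.0, 0.0, 1.0]]
```

View pics/scene0.png

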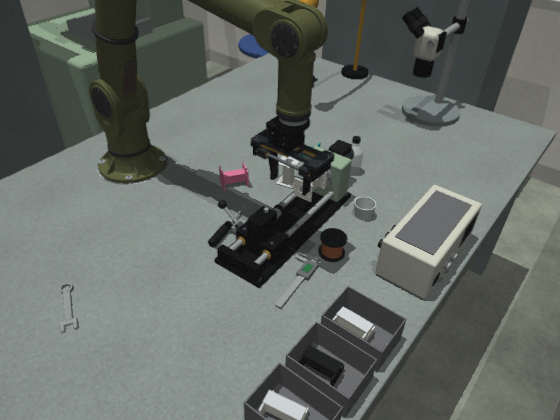

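View pics/side0.png

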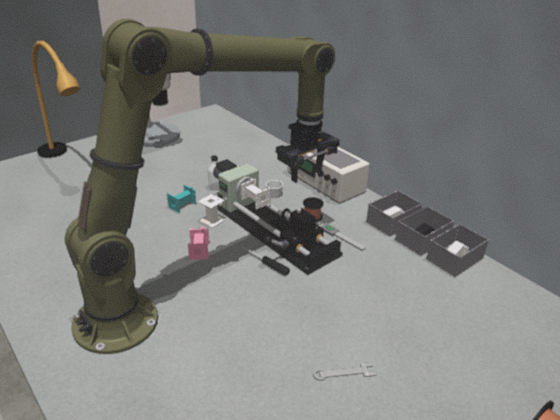

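Run:
```python
import cv2,numpy as np
a=cv2.imread("pics/scene0.png")[130:290,190:390];b=cv2.imread("pics/side0.png")[140:280,190:390]
cv2.imwrite("pics/sc1.png",cv2.resize(a,None,fx=3.7,fy=3.7,interpolation=2))
cv2.imwrite("pics/si1.png",cv2.resize(b,None,fx=4,fy=4,interpolation=2))
```

```text
(no output)
```

View pics/wrist0.png

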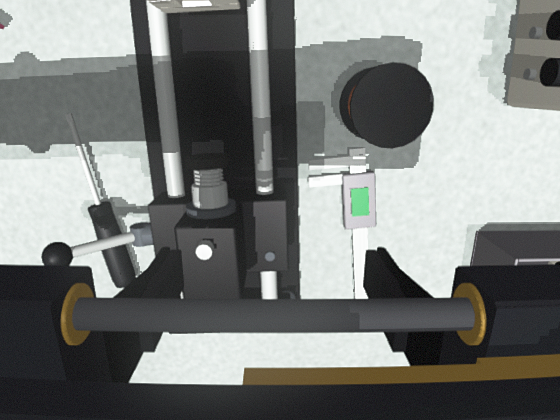

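View pics/si1.png

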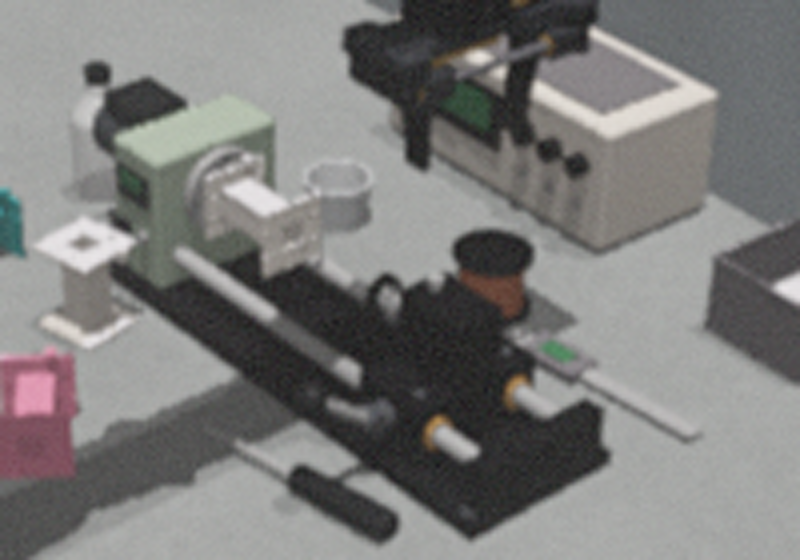

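```bash
cat > h.py <<'E'
import numpy as np,cv2
from scipy.spatial.transform import Rotation as R
from workcell import robot,camera
def shot(name,fn):
    s=robot.get_state();c=camera(name)
    if name=="wrist":
        T=np.eye(4);T[:3,:3]=R.from_rotvec(s["eef_rot"]).as_matrix();T[:3,3]=s["tool_pos"];T=T@c["mount"]
    else: T=np.linalg.inv(c["extrinsics"])
    cv2.imwrite(fn+".png",c["pixels"][:,:,::-1])
    np.savez(fn,T=T,K=[c["fx"],c["fy"],c["cx"],c["cy"],c["k1"]])
def rays(fn,uv):
    d=np.load(fn+".npz");fx,fy,cx,cy,k=d["K"];T=d["T"]
    p=cv2.undistortPoints(np.float64(uv).reshape(-1,1,2),np.array([[fx,0,cx],[0,fy,cy],[0,0,1]]),np.array([k,0,0,0]))[:,0]
    return T[:3,3],np.c_[p[:,0],-p[:,1],-np.ones(len(p))]@T[:3,:3].T
def onz(fn,uv,z):
    o,r=rays(fn,uv);z=np.broadcast_to(z,len(r));return o+r*((z-o[2])/r[:,2])[:,None]
def tri(obs):  # [(fn,uv)] -> point, residual
    A=np.zeros((3,3));b=np.zeros(3);L=[]
    for fn,uv in obs:
        o,r=rays(fn,[uv]);r=r[0]/np.linalg.norm(r[0]);P=np.eye(3)-np.outer(r,r);A+=P;b+=P@o;L.append((o,P))
    x=np.linalg.solve(A,b);return x,[round(1000*np.linalg.norm(P@(x-o)),1) for o,P in L]
E
python3 - <<'E'
from h import *
np.set_printoptions(precision=4,suppress=True)
shot("wrist","pics/w0");shot("side","pics/s0");shot("scene","pics/c0")
f="pics/w0"
print(onz(f,[(178,228),(240,228)],.129));print(onz(f,[(156,20),(174,180),(257,20),(264,180)],.042))
print(onz(f,[(57,255)],.1),onz(f,[(210,172)],.095))
E
python3 -m jog '[0,0,0,-0.03,0,-0.04,-1, 0,0,0,-0.04,0,-0.04,-1, 0,0,0,-0.04,0,-0.04,-1, 0,0,0,-0.04,0,-0.02,-1, 0,0,0,0,0,0,-1]' 20
python3 -m jog '[0,0,0,0,0,0,-1, 0,0,0,0,0,0,-1]'
python3 -c "
from h import *
shot('wrist','pics/w1')"
```

```text
[[ 0.5804 -0.0145  0.129 ]
 [ 0.6255 -0.0144  0.129 ]]
[[0.5501 0.1401 0.042 ]
 [0.5563 0.001  0.042 ]
 [0.6356 0.139  0.042 ]
 [0.6408 0.001  0.042 ]]
[[ 0.4662 -0.0503  0.1   ]] [[0.5998 0.0197 0.095 ]]
time: 0.8
tool_pos: [0.6499, -0.1498, 0.3573]
eef_rot: [2.228, 2.203, -0.001]
force: [0.2, -0.9, 1.0]
grip_width: 0.0547
grip_force: 0.0
time: 1.0
tool_pos: [0.6499, -0.1391, 0.3522]
eef_rot: [-2.218, -2.222, 0.0]
force: [0.0, 1.4, -0.3]
grip_width: 0.0388
grip_force: 0.0
```

View pics/w1.png

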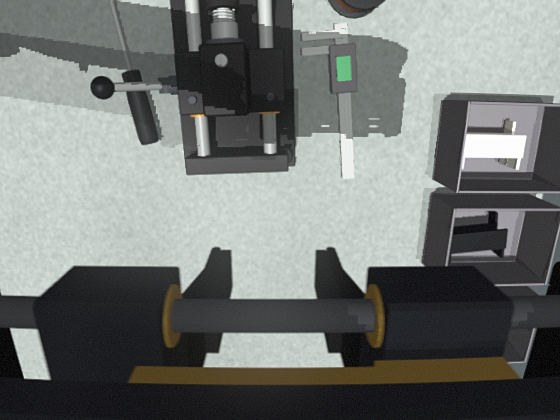

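Run:
```python
import cv2,numpy as np
a=cv2.imread("pics/w0.png")[150:310,30:300];b=cv2.imread("pics/w1.png")[0:180,80:300];e=cv2.imread("pics/w0.png")[0:40,130:290]
g=lambda x:cv2.LUT(x,(255*(np.arange(256)/255)**.5).astype(np.uint8))
A=cv2.resize(g(a),None,fx=1.7,fy=1.7,interpolation=2);B=cv2.resize(g(b),None,fx=1.5,fy=1.5,interpolation=2)
c=np.zeros((600,800,3),np.uint8)
# A: 3x of region rows190-310
A=cv2.resize(g(a),None,fx=1.75,fy=1.75,interpolation=2);c[:A.shape[0],:A.shape[1]]=A
B=cv2.resize(g(b[:,90:215]),None,fx=2.6,fy=2.6,interpolation=2);c[:B.shape[0],475:475+B.shape[1]]=B[:,:325]
E=cv2.resize(e,None,fx=2.9,fy=2.9,interpolation=2);c[300:300+E.shape[0],:E.shape[1]]=E
S=cv2.resize(g(cv2.imread("pics/c0.png")[170:230,240:345]),None,fx=2.6,fy=2.6,interpolation=2);c[430:430+S.shape[0],:S.shape[1]]=S[:170]
cv2.imwrite("pics/z.png",c)
```

```text
(no output)
```

View pics/z.png

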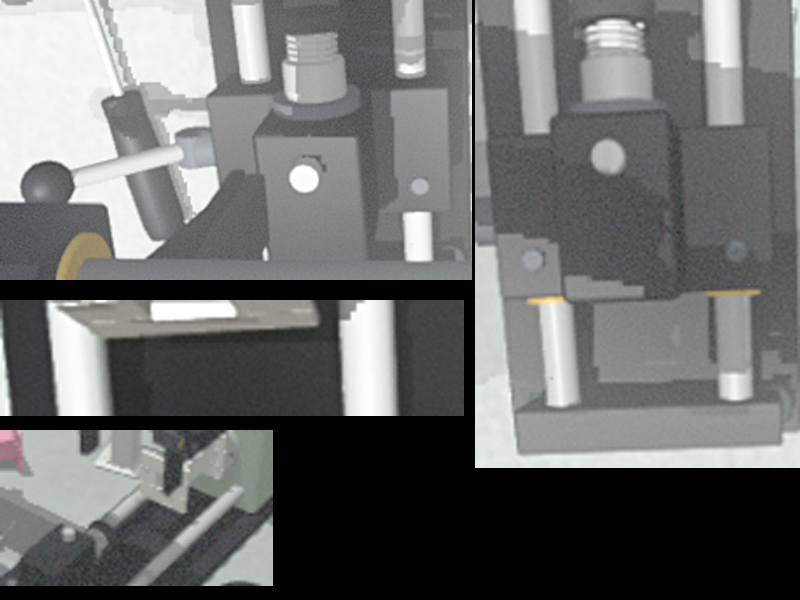

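Run:
```python
from h import *
np.set_printoptions(precision=4,suppress=True)
print(robot.get_state()["tool_pos"])
shot("wrist","pics/w2")
a,b=cv2.imread("pics/w1.png"),cv2.imread("pics/w2.png");print(np.abs(a.astype(int)-b).mean(), np.load("pics/w2.npz")["T"][:3,3]-np.load("pics/w1.npz")["T"][:3,3])
w0,w1="pics/w0","pics/w1"
for n,p,q in [("FL",(176.9,228.3),(200.8,45)),("FR",(237.4,228.3),(244.2,43)),("knob",(56.9,255),(102,87)),("screw",(203.7,251.7),(221.2,60))]: print(n,*tri([(w0,p),(w1,q)]))
print("rear",onz(w1,[(203.5,114.2),(245.8,114.2)],.129))
print("padface",onz(w0,[(210,167)],.095))
print("former end bottom/top edge",onz(w0,[(130+90/2.9,36/2.9),(130+318/2.9,25/2.9)],.125),onz(w0,[(130+90/2.9,36/2.9),(130+318/2.9,25/2.9)],.065))
```

```text
[ 0.6499 -0.1387  0.3521]
5.715500283446712 [-0.      0.0004 -0.0001]
FL [ 0.5797 -0.0146  0.1294] [np.float64(0.0), np.float64(0.0)]
FR [ 0.6228 -0.0134  0.1321] [np.float64(1.1), np.float64(1.1)]
knob [ 0.4636 -0.052   0.0963] [np.float64(0.1), np.float64(0.1)]
screw [ 0.6    -0.0292  0.1379] [np.float64(0.1), np.float64(0.1)]
rear [[ 0.5794 -0.0801  0.129 ]
 [ 0.622  -0.0802  0.129 ]]
padface [[0.6    0.0237 0.095 ]]
former end bottom/top edge [[0.5779 0.13   0.125 ]
 [0.6282 0.1315 0.125 ]] [[0.5612 0.1415 0.065 ]
 [0.6231 0.1434 0.065 ]]
```

```bash
python3 -m jog '[0,0,0,0.005,-0.02,0.03,-1, 0,0,0,0,-0.02,0.04,-1, 0,0,0,0,-0.01,0.04,-1, 0,0,0,0,0,0.04,-1, 0,0,0,0,0,0.04,-1]' 20
python3 -m jog '[0,0,0,0,0,0.03,-1, 0,0,0,0,0,0.02,-1, 0,0,0,0,0,0,-1, 0,0,0,0,0,0,-1, 0,0,0,0,0,0,-1]'
```

```text
time: 1.6
tool_pos: [0.5994, -0.1341, 0.1617]
eef_rot: [-2.219, -2.224, -0.0]
force: [0.3, -0.1, 0.7]
grip_width: 0.0011
grip_force: 0.0
time: 2.1
tool_pos: [0.6012, -0.1354, 0.115]
eef_rot: [2.219, 2.221, 0.003]
force: [-0.7, -0.2, 0.8]
grip_width: 0.0002
grip_force: 0.0
```

```bash
python3 -m jog '[0,0,0,0.01,0,0.025,-1, 0,0,0,0.01,0,0,-1, 0,0,0,0.01,0,0,-1, 0,0,0,0,0,0,-1, 0,0,0,0,0,0,-1]'
python3 -m jog '[0,0,0,0.004,0,0,-1, 0,0,0,0.004,0,0,-1, 0,0,0,0,0,0,-1]'
python3 -m jog '[0,0,0,0.003,0,0,-1, 0,0,0,0.003,0,0,-1, 0,0,0,0,0,0,-1]'
```

```text
time: 2.6
tool_pos: [0.6009, -0.1055, 0.0897]
eef_rot: [2.219, 2.221, 0.002]
force: [1.4, -0.1, 0.0]
grip_width: 0.0001
grip_force: 0.0
time: 2.9
tool_pos: [0.6002, -0.097, 0.0885]
eef_rot: [-2.221, -2.222, -0.001]
force: [0.0, 0.9, -0.6]
grip_width: 0.0008
grip_force: 0.0
time: 3.2
tool_pos: [0.6, -0.093, 0.0883]
eef_rot: [2.221, 2.22, -0.002]
force: [-0.1, -2.7, -0.3]
grip_width: 0.0006
grip_force: 1.6
```

```bash
python3 -m jog '[0,0,0,0.005,0,0,-1, 0,0,0,0.005,0,0,-1, 0,0,0,0.005,0,0,-1, 0,0,0,0.005,0,0,-1, 0,0,0,0.005,-0.001,0,-1]'
python3 -m jog '[0,0,0,0.005,0,0,-1, 0,0,0,0.005,0,0,-1, 0,0,0,0.005,0,0,-1, 0,0,0,0.005,0,0,-1, 0,0,0,0.005,-0.001,0,-1]'
python3 -m jog '[0,0,0,0.005,0,0,-1, 0,0,0,0.005,0,0,-1, 0,0,0,0,0,0,-1]'
python3 - <<'E'
from h import *
shot("side","pics/s2");shot("scene","pics/c2");shot("wrist","pics/w3")
g=lambda x:cv2.LUT(x,(255*(np.arange(256)/255)**.5).astype(np.uint8))
a=g(cv2.imread("pics/s2.png"))[160:260,220:350];b=g(cv2.imread("pics/c2.png"))[140:280,210:370]
c=np.zeros((600,800,3),np.uint8)
A=cv2.resize(a,None,fx=3,fy=3,interpolation=2);c[:A.shape[0],:A.shape[1]]=A
B=cv2.resize(b,None,fx=2.5,fy=2.5,interpolation=2);c[:B.shape[0],400:400+B.shape[1]]=B
W=cv2.resize(g(cv2.imread("pics/w3.png"))[:220],None,fx=1.1,fy=1.1);c[352:352+W.shape[0],:W.shape[1]]=W
cv2.imwrite("pics/z2.png",c)
E
```

```text
time: 3.7
tool_pos: [0.5992, -0.0726, 0.0884]
eef_rot: [2.222, 2.213, -0.006]
force: [2.6, -11.1, -1.5]
grip_width: 0.0008
grip_force: 5.4
time: 4.2
tool_pos: [0.5982, -0.0476, 0.0884]
eef_rot: [2.222, 2.213, -0.006]
force: [3.1, -10.7, -1.3]
grip_width: 0.0001
grip_force: 5.4
time: 4.5
tool_pos: [0.5978, -0.0361, 0.0883]
eef_rot: [2.222, 2.216, -0.006]
force: [-0.6, -7.8, 0.5]
grip_width: 0.0002
grip_force: 4.1
```

View pics/z2.png

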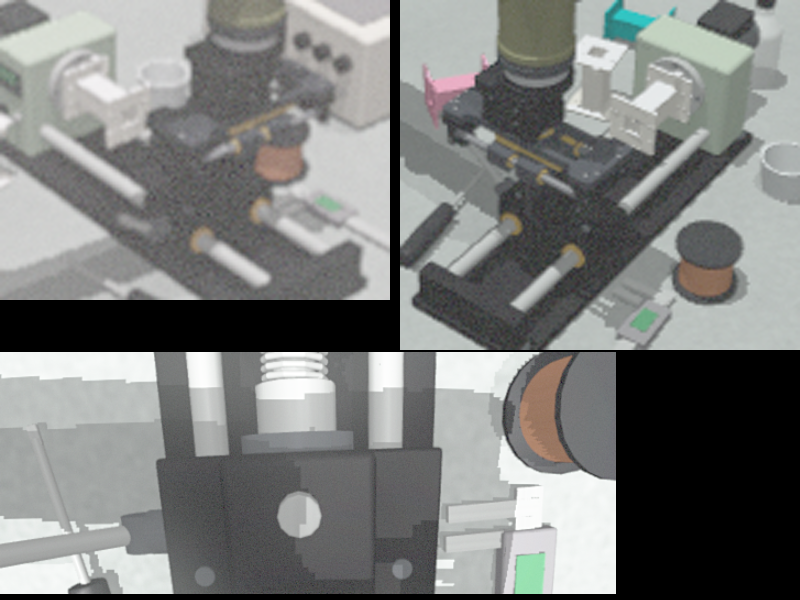

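```bash
python3 -m jog '[0,0,0,0.005,0,0,-1, 0,0,0,0.005,0,0,-1, 0,0,0,0.005,0,0,-1, 0,0,0,0.005,-0.001,0,-1]'
for i in 1; do python3 -m jog '[0,0,0,0.002,0,0,-1, 0,0,0,0.002,0,0,-1, 0,0,0,0.002,0,0,-1]'; done
python3 -m jog '[0,0,0,0.002,0,0,-1, 0,0,0,0.002,0,0,-1]'
python3 -c "
from h import *
shot('side','pics/s3')
a=cv2.imread('pics/s3.png')[160:260,220:350]
cv2.imwrite('pics/z3.png',cv2.resize(cv2.LUT(a,(255*(np.arange(256)/255)**.5).astype(np.uint8)),None,fx=5,fy=5,interpolation=2))"
```

```text
time: 5.05
tool_pos: [0.5971, -0.0176, 0.0883]
eef_rot: [2.223, 2.214, -0.007]
force: [0.7, -10.9, -1.5]
grip_width: 0.0009
grip_force: 5.4
time: 5.35
tool_pos: [0.5969, -0.0116, 0.0883]
eef_rot: [2.223, 2.214, -0.007]
force: [-0.1, -10.4, 0.3]
grip_width: 0.0007
grip_force: 5.3
time: 5.55
tool_pos: [0.5967, -0.0076, 0.0883]
eef_rot: [2.223, 2.214, -0.008]
force: [0.6, -10.4, 0.9]
grip_width: 0.0003
grip_force: 5.3
```

View pics/z3.png

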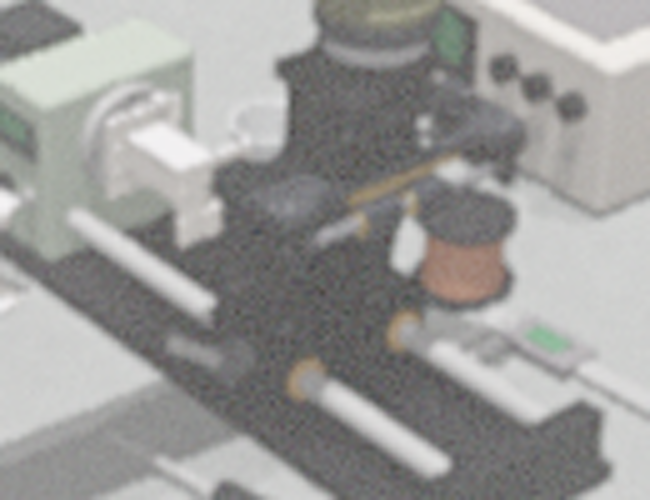

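```bash
python3 -m jog '[0,0,0,0.002,0,0,-1, 0,0,0,0.002,0,0,-1]'|grep -E "pos|^force|grip_f"
python3 -m jog '[0,0,0,0.002,0,0,-1, 0,0,0,0.002,0,0,-1]'|grep -E "pos|^force|grip_f"
python3 -m jog '[0,0,0,0.002,0,0,-1, 0,0,0,0.002,0,0,-1]'|grep -E "pos|^force|grip_f"
```

```text
tool_pos: [0.5966, -0.0037, 0.0883]
force: [-1.3, -10.7, 1.9]
grip_force: 5.3
tool_pos: [0.5964, 0.0004, 0.0883]
force: [-1.4, -10.9, 1.9]
grip_force: 5.3
tool_pos: [0.5963, 0.0044, 0.0883]
force: [-3.2, -10.8, 1.7]
grip_force: 5.3
```

```bash
python3 -m jog '[0,0,0,0.002,-0.001,0,-1, 0,0,0,0.002,0,0,-1]'|grep -E "pos|^force|grip_f"
python3 -m jog '[0,0,0,0.002,0,0,-1, 0,0,0,0.002,0,0,-1]'|grep -E "pos|^force|grip_f"
python3 -m jog '[0,0,0,0.002,0,0,-1, 0,0,0,0.002,0,0,-1]'|grep -E "pos|^force|grip_f"
```

```text
tool_pos: [0.5961, 0.0084, 0.0883]
force: [-0.3, -11.1, 1.2]
grip_force: 5.3
tool_pos: [0.596, 0.0124, 0.0883]
force: [-0.1, -11.3, 1.3]
grip_force: 5.3
tool_pos: [0.5958, 0.0164, 0.0883]
force: [-1.0, -10.3, 1.0]
grip_force: 5.3
```

```bash
python3 -m jog '[0,0,0,0.002,0,0,-1, 0,0,0,0.002,0,0,-1]'|grep -E "pos|^force|grip_f"
python3 -m jog '[0,0,0,0.002,0,0,-1, 0,0,0,0.002,0,0,-1]'|grep -E "pos|^force|grip_f"
python3 -c "
from h import *
shot('side','pics/s4');shot('scene','pics/c4')
g=lambda x:cv2.LUT(x,(255*(np.arange(256)/255)**.5).astype(np.uint8))
f=lambda n:cv2.resize(g(cv2.imread(n)[140:240,220:345]),None,fx=3,fy=3,interpolation=2)
cv2.imwrite('pics/z4.png',np.hstack([f('pics/s4.png'),f('pics/c4.png')]))"
```

```text
tool_pos: [0.5957, 0.0201, 0.0883]
force: [-1.4, -11.1, 1.6]
grip_force: 5.5
tool_pos: [0.5955, 0.0241, 0.0883]
force: [-1.6, -11.6, 1.2]
grip_force: 5.5
```

View pics/z4.png

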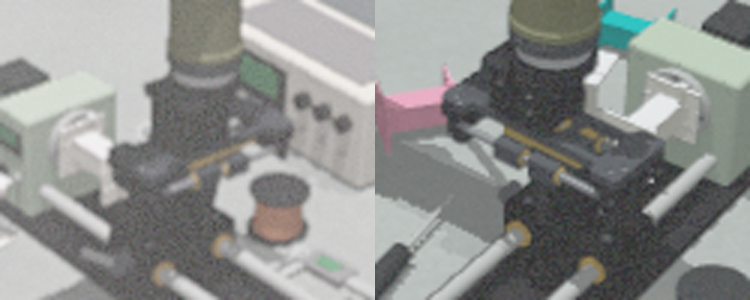

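```bash
for i in 1; do python3 -m jog '[0,0,0,0.001,0,0,-1, 0,0,0,0.001,0,0,-1]'|grep -E "pos|^force|grip_f"; done
python3 -m jog '[0,0,0,0.001,0,0,-1, 0,0,0,0.001,0,0,-1]'|grep -E "pos|^force|grip_f"
python3 -m jog '[0,0,0,0.001,0,0,-1, 0,0,0,0.001,0,0,-1]'|grep -E "pos|^force|grip_f"
```

```text
tool_pos: [0.5954, 0.0261, 0.0883]
force: [-2.5, -11.0, 1.7]
grip_force: 5.5
tool_pos: [0.5954, 0.0266, 0.0883]
force: [-2.0, -14.8, 2.7]
grip_force: 6.9
tool_pos: [0.5953, 0.0281, 0.0883]
force: [-1.6, -14.2, 2.1]
grip_force: 7.2
```

```bash
python3 -m jog '[0,0,0,0.001,0,0,-1, 0,0,0,0.001,0,0,-1]'|grep -E "pos|^force|grip_f"
python3 -m jog '[0,0,0,0.001,0,0,-1, 0,0,0,0.001,0,0,-1]'|grep -E "pos|^force|grip_f"
python3 -m jog '[0,0,0,0,0,0,-1, 0,0,0,0,0,0,-1]'|grep -E "pos|^force|grip_f"
```

```text
tool_pos: [0.5953, 0.0296, 0.0883]
force: [-2.7, -14.9, 2.5]
grip_force: 7.6
tool_pos: [0.5952, 0.0311, 0.0883]
force: [-2.7, -16.6, 4.2]
grip_force: 8.0
tool_pos: [0.5952, 0.0313, 0.0883]
force: [-2.3, -15.9, 3.7]
grip_force: 7.7
```

```bash
python3 -m jog '[0,0,0,0.001,0,0,-1, 0,0,0,0.0005,0,0,-1, 0,0,0,0,0,0,-1]'|grep -E "pos|^force|grip_f"
python3 -m jog '[0,0,0,0,0,0,-1, 0,0,0,0,0,0,-1, 0,0,0,0,0,0,-1]'|grep -E "pos|^force|grip_f"
python3 -m jog '[0,0,0,-0.003,0,0,-1, 0,0,0,-0.005,0,0,-1, 0,0,0,-0.01,0,0,-1, 0,0,0,-0.01,0,0,-1, 0,0,0,0,0,0,-1]'
```

```text
tool_pos: [0.5951, 0.0323, 0.0883]
force: [-2.7, -13.9, 3.9]
grip_force: 8.0
tool_pos: [0.5951, 0.0323, 0.0883]
force: [-2.9, -16.2, 4.8]
grip_force: 8.0
time: 9.6
tool_pos: [0.5961, 0.0119, 0.0882]
eef_rot: [2.223, 2.219, -0.001]
force: [-0.1, -0.1, 0.3]
grip_width: 0.0003
grip_force: 0.0
```

```bash
python3 -m jog '[0,0,0,0,0,-0.045,-1, 0,0,0,0,0,-0.045,-1, 0,0,0,0.01,-0.03,0,-1, 0,0,0,0.01,-0.04,0,-1, 0,0,0,0,-0.04,0,-1]'|grep pos
python3 -m jog '[0,0,0,0,-0.034,0,-1, 0,0,0,0,0,0,-1, 0,0,0,0,0,0,-1]'|grep pos
python3 - <<'E'
from h import *
np.set_printoptions(precision=3,suppress=True)
shot("wrist","pics/w5")
print(onz("pics/s0",[(212,222),(212,186),(199,255)],0),onz("pics/c0",[(356,172)],0))
E
```

```text
tool_pos: [0.485, 0.0361, 0.1785]
tool_pos: [0.4523, 0.0342, 0.1789]
[[0.455 0.241 0.   ]
 [0.584 0.445 0.   ]
 [0.326 0.112 0.   ]] [[0.608 0.438 0.   ]]
```

View pics/w5.png

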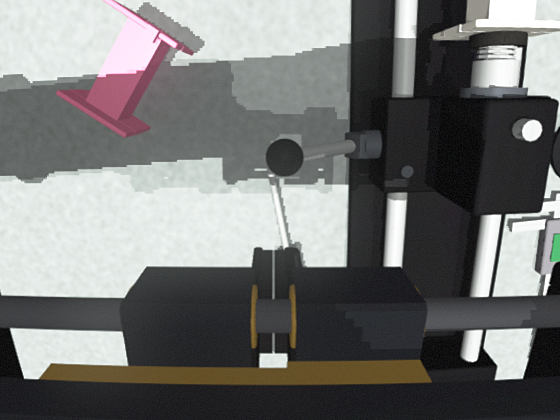

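```bash
python3 - <<'E'
from h import *
print(onz("pics/w5",[(285,157)],.099))
E
python3 -m jog '[0,0,0,0.02,0,0,-1, 0,0,0,0.019,0,0,-1, 0,0,0,0,0,0.02,-1, 0,0,0,0,0,0.02,-1, 0,0,0,0,0,0,-1]'
```

```text
[[0.46012214 0.0737869  0.099     ]]
time: 10.95
tool_pos: [0.4511, 0.0728, 0.1358]
eef_rot: [-2.219, -2.22, 0.006]
force: [-0.3, -0.4, 0.2]
grip_width: 0.0005
grip_force: 0.0
```

```bash
python3 -m jog '[0,0,0,0,0.003,0.01,-1, 0,0,0,0,0,0.01,-1, 0,0,0,0,0,0.005,-1, 0,0,0,0,0,0.005,-1, 0,0,0,0,0,0.005,-1]'|grep -E "pos|^force"
python3 -m jog '[0,0,0,0,-0.002,0.006,-1, 0,0,0,0,-0.003,0.006,-1, 0,0,0,0,-0.002,0.006,-1, 0,0,0,0,-0.002,0.006,-1]'|grep -E "pos|^force"
python3 -m jog '[0,0,0,0,-0.001,0.004,-1, 0,0,0,0,0,0.004,-1, 0,0,0,0,0,0.002,-1]'|grep -E "pos|^force"
```

```text
tool_pos: [0.4536, 0.0728, 0.1035]
force: [-4.1, -0.3, 6.1]
tool_pos: [0.4459, 0.0727, 0.079]
force: [-2.5, -0.3, 1.8]
tool_pos: [0.445, 0.0727, 0.0688]
force: [-1.4, -0.1, 1.1]
```

```bash
python3 -m jog '[0,0,0,0,0,0.002,-1, 0,0,0,0,0,0.002,-1]'|grep -E "pos|^force"
python3 -m jog '[0,0,0,0,0,0.002,-1, 0,0,0,0,0,0.001,-1, 0,0,0,0,0,0,-1]'|grep -E "pos|^force"
```

```text
tool_pos: [0.4453, 0.0728, 0.0652]
force: [-2.2, 1.2, 2.0]
tool_pos: [0.4452, 0.0728, 0.0625]
force: [-1.5, 0.1, 4.2]
```

```bash
python3 -m jog '[0,0,0,0,0,0.001,-1, 0,0,0,0,0,0.001,-1, 0,0,0,0,0,0,-1]'|grep -E "pos|^force"
```

```text
tool_pos: [0.4452, 0.0728, 0.0618]
force: [-6.9, -0.5, 14.8]
```

```bash
python3 -m jog '[0,0,0,0,0,-0.01,-1, 0,0,0,0,0,-0.03,-1, 0,0,0,0,0,-0.04,-1, 0,0,0,-0.02,0.004,-0.037,-1, 0,0,0,-0.019,0.003,0,-1]'|grep pos
python3 -m jog '[0,0,0,0,0,0,-1, 0,0,0,0,0,0,-1, 0,0,0,0,0,0,-1]'
python3 - <<'E'
from h import *
np.set_printoptions(precision=4,suppress=True)
shot("wrist","pics/w6")
for f in("pics/w5","pics/w6"):
    im=cv2.imread(f+".png");g=im.max(2)
    m=(g[110:235,200:330]<40).astype(np.uint8);m=cv2.morphologyEx(m,cv2.MORPH_OPEN,np.ones((9,9)))
    n,_,st,c=cv2.connectedComponentsWithStats(m);k=[(c[i]+[200,110],st[i,4]) for i in range(1,n)]
    s=(im[100:150,505:548].min(2)>150).astype(np.uint8);n2,_,st2,c2=cv2.connectedComponentsWithStats(s)
    j=1+np.argmax(st2[1:,4]);sc=c2[j]+[505,100]
    t=(im[0:45,455:540].min(2)>120);
    print(f,k,sc,"screw",onz(f,[sc],.138),"knob up/down",[(onz(f,[q],.1)[0,:2],onz(f,[q],.05)[0,:2]) for q,_ in k])
E
```

```text
tool_pos: [0.4561, 0.034, 0.183]
time: 13.75
tool_pos: [0.4513, 0.0347, 0.1764]
eef_rot: [-2.219, -2.222, 0.001]
force: [-0.2, 0.4, -0.1]
grip_width: 0.0004
grip_force: 0.0
pics/w5 [] [531.506  129.9669] screw [[0.5952 0.0966 0.138 ]] knob up/down []
pics/w6 [] [536.3658 131.705 ] screw [[0.595  0.0965 0.138 ]] knob up/down []
```

Run:
```python
from h import *
np.set_printoptions(precision=4,suppress=True)
for f in("pics/w5","pics/w6"):
    g=cv2.imread(f+".png").max(2)[100:240,180:335]
    m=cv2.morphologyEx((g<75).astype(np.uint8),cv2.MORPH_OPEN,cv2.getStructuringElement(2,(15,15)))
    n,_,st,c=cv2.connectedComponentsWithStats(m)
    for i in range(1,n): q=c[i]+[180,100];print(f,q,st[i],onz(f,[q],.1)[0],onz(f,[q],.05)[0])
```

```text
pics/w5 [284.0969 157.0704] [  86   39   37   37 1094] [0.4595 0.0739 0.1   ] [0.4611 0.0655 0.05  ]
pics/w6 [261.9166 148.5558] [ 67  33  30  32 779] [0.4441 0.0802 0.1   ] [0.4425 0.0729 0.05  ]
```

```bash
python3 -c "
from workcell import robot
print(robot.close_job())"
```

```text
the job is handed in; nothing more can be done
None
```

I pushed the former home against the faceplate, with the pad's spring about 6 mm in by the measured forces and travel, then pressed the clamp lever onto its stop. I handed the job in at about 13.8 s. No verdict was reported back.

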